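# Clear the stirring paddle and lid the glaze crock

### The arm

A 7-joint arm with a two-finger parallel gripper is mounted at the origin on the work surface. World frame = base frame: x ahead of the robot, y to its left, z up, the work surface at z = 0. Lengths are in m, angles in degrees, forces in N, time in s.
With the tool pointing down it reaches from about 0.35 to 0.775 m from the base axis. Payload 3.1 kg.
Tool frame: the origin (TCP) lies between the finger pads; the fingertips stand r.tip_extent ahead of it and the grasp point (between the pads) lies 8 mm behind it (r.tip_extent is the distance from the TCP to the fingertips, in m); z points along the fingers, y is the direction in which the jaws open and shut (so a half turn about z gives the same grasp; the last joint's range is limited). The gripper opens to 85 mm and grips with 20 to 120 N. Pads are 22 mm wide; open, the fingers measure 114 mm over their backs; the gripper's body (76 mm by 85 mm) begins 54 mm behind the grasp point. The pads swing forward as they close: fully open they stand 13 mm farther back than shut.
Start: joints at [67.97, 17.813, 0.802, 86.603, -0.252, 75.585, -1.558], TCP at [0.185, -0.518, 0.242] pointing down, gripper open.
Joint ranges: [-154.91, 154.91], [-16.99, 109.72], [-72.82, 74.43], [7.12, 147.25], [-82.49, 262.49], [11.32, 116.49], [-174.64, 174.64]. Speed limits (degrees/s): [159.86, 159.86, 180, 180, 180, 180, 180].

### API

Orientations are given as [roll, pitch, yaw] about the fixed x, y, z axes, in that order (R = Rz(yaw) Ry(pitch) Rx(roll)).
In Python, from bench import r gives the robot as it stands. The module is installed in compiled form; this text tells all that it offers. Calls block until the motion is done:
- r.reach(position, orientation): joint-space move of the TCP to a pose.
- r.move_l(position, rate=0.15, rot=None, until_force=None): straight line of the TCP; rot=None keeps the orientation; rate is the mean speed in m/s. With until_force (N) it stops when the force on the tool has changed by that much, and returns True; else False.
- r.move_joints(angles): joint-space move.
- r.move_gripper(opening): opening from 0.0 (shut) to 1.0 (fully open); the grip force is fixed at half the most; returns when the fingers have stopped.
- r.dwell(seconds).
- r.inverse_kinematics(position, orientation): joint angles nearest the present ones, or None.
- r.state(): the state.
- r.camera(name): name is "scene" or "top" or "wrist"; returns a dict with "color" (400x640x3 uint8, red, green, blue), "fx", "fy", "cx", "cy" (pixels), "world_from_camera" (4x4, takes a point from camera to world coordinates); the wrist camera has in their place "tool_from_camera" (4x4, takes a point from camera to tool coordinates, whose origin is the TCP and whose axes are the flange's). Camera axes: x right, y down, z forward; pixel columns grow to the right and rows downward; lengths in m; the calibration is good to about 2 mm. A picture is of the moment at which its call begins: read the wrist's pose just before it. There is no depth.
A pose or a line that the arm cannot do raises r.PlanningError and nothing moves.
- r.job_done(): hands the job in, once; it reports no verdict.
The state is a dict: "clock": time; "joints": joint angles; "joint_vel": joint speeds; "effort": joint torques, N m; "eef_pos": TCP position; "ee_rot": TCP orientation; "wrist_force": force on the tool from outside, world axes, zero at the start; "ft_torque": the same for the moment, N m; "opening": opening from 0.0 (shut) to 1.0 (fully open).
Only numpy, scipy, OpenCV 4.12 (cv2) and the standard library are available. Lean on these libraries where they do the work, as an engineer would, in place of code of your own. Each camera call takes 0.05 s, during which the arm holds its last target.

### The job

Put the glaze crock away closed: first lift the stirring paddle off its mouth and lay it flat in the tool tray, let go, then take the lid from the sloping stand and set it gently into the crock's mouth, so it sits level and fully home on the ledge inside. Before you let go, bear down on it lightly for a moment, with about a kilogram's weight (10 N), to feel that it is seated. Stoneware chips: never drop the lid even a few millimetres or press it hard, do not shove the crock along the table, and leave the other pottery, tub and jar where they are.

Things in the scene. Friction and masses are not known exactly. Their poses are not given: they have to be found in the camera images.
- crock: Open round stoneware glaze crock, not fastened down. 126 mm outer diameter at the top, 95 mm high, wall 8 mm, mouth 110 mm across inside, empty. A ring pushed into the mouth (84 mm inner diameter) makes the ledge the lid sits on; it is level, its top 3 to 14 mm below the rim, a different and unmeasured depth each time. Origin: centre of its underside, z up.
- crock_rim (a point): Centre of the crock's mouth, in the plane of the top of the rim (95 mm above the crock's underside).
- paddle: Wooden stirring paddle, 200 mm long, lying flat across the mouth of the crock (its underside on the rim). Length along its x: the shaft, x from -100 to 30 mm, is 22 mm wide (y) and 16 mm thick; the blade, x from 30 to 100 mm, is 44 mm wide and 10 mm thick. Origin on its flat underside (z = 0), 5 mm from the balance point (x = 5 mm); z up out of the table.
- tray: Shallow open aluminium tool tray fixed to the table, empty, outside 260 mm (its x) by 130 mm (its y), 25 mm high, walls and floor 5 mm thick. Origin: centre of its underside, z up.
- stand: Wooden stand fixed to the table that holds the lid: a board 140 mm by 130 mm sloping at 34 degrees, its low edge towards the robot (stand's -x). Two 10 mm dowels, 70 mm apart and 30 mm long, near the low edge and square to the board, carry the lid's edge. Origin: on the table under the centre of the board, z up; board centre 62 mm up.
- lid: Loose round stoneware drop-in lid, about 0.35 kg: a disc 106 mm diameter, 12 mm thick (z 0 to 12 mm), lower edge bevelled 4 mm, with a knob on top. It lies knob outwards on the sloping board, its axis (z, towards the knob) leaning 34 degrees towards the robot. Origin: centre of the flat underside. Seated it lies level on the ledge inside the crock's mouth, 2 mm gap all round.
- lid_knob (a point): Centre of the top of the lid's cylindrical knob, 28 mm diameter, 36 mm tall; 48 mm along the lid's axis from its origin.
- bowl: Small white bowl, 100 mm wide, 42 mm high, bystander; origin at centre of its foot.
- mug: Unglazed mug, 76 mm wide, 85 mm high, bystander; origin at centre of its underside.
- tub: Clear glaze tub with white cap, 84 mm wide, 75 mm high, bystander; origin at centre of its underside.
- jar: Glass jar with grey cap, 70 mm wide, 110 mm high, bystander; origin at centre of its underside.
- vase: Small white vase, 80 mm wide, 95 mm high, bystander; origin at centre of its underside.
Not all that is in view belongs to the job. What is shaped like the lid but blue is not meant.

How it is judged:
By the outcome, as a careful person would: the job done as asked, in the order asked, and still so for the second after the job is handed in, with the robot touching nothing.
It also fails if it takes over 72 s, if anything falls off the work surface, if the arm or the gripper's body presses on something with over 40 N, if the wrist force passes 120 N, or if a joint passes its speed limit or range.

## Working session

There is one attempt and no reset: what is moved stays moved. The work goes in short steps, each a Python script; the robot and the scene stay as the last script left them, time stands still between calls to the robot, and variables do not carry over. Pictures are saved under pics/ and viewed, and the job is handed in when it is done.

```bash
mkdir -p pics; ls
python3 - <<'E'
from bench import r
import cv2,numpy as np
s=r.state();print(s, r.tip_extent)
for n in("scene","top","wrist"):
    c=r.camera(n);cv2.imwrite(f"pics/{n}0.png",c["color"][:,:,::-1]);print(n,c["fx"],c["fy"],c["cx"],c["cy"]);print(np.round(c.get("world_from_camera",c.get("tool_from_camera")),4))
E
```

```text
pics
{'clock': 0.0, 'joints': array([67.96867143, 17.86077318,  0.80308017, 86.69113149, -0.25381986,
       75.58132891, -1.55898341]), 'joint_vel': array([ 0.06531517,  0.04236813, -0.12305439, -0.05001415, -0.05003612,
       -0.03689642, -0.11066871]), 'effort': array([ 5.43816404e-04, -3.79915845e+01,  1.46365338e-01, -2.30589151e+01,
        1.21801224e-02,  1.37320763e-02, -5.87133243e-06]), 'eef_pos': array([ 0.18466118, -0.51735293,  0.24122365]), 'ee_rot': array([-1.79868612e+02,  4.19816818e-03,  1.96442024e+01]), 'wrist_force': array([0.59598704, 0.13340689, 0.21431475]), 'ft_torque': array([-0.03047034,  0.0159317 ,  0.03471368]), 'opening': 1.0006299475245122} 0.011
scene 361.00990732546444 361.00990732546444 317.9796916950011 195.27888377381163
[[ 0.768   0.4456 -0.46    1.0119]
 [ 0.6401 -0.557   0.5292 -0.5081]
 [-0.0204 -0.7008 -0.713   0.7596]
 [ 0.      0.      0.      1.    ]]
top 373.7911603484376 373.7911603484376 311.80369369347454 200.22022703571645
[[ 0.0171 -0.9955  0.0937  0.4931]
 [-0.9998 -0.016   0.0117 -0.0022]
 [-0.0101 -0.0939 -0.9955  0.9826]
 [ 0.      0.      0.      1.    ]]
wrist 336.963559362337 336.963559362337 314.63862675503844 201.32183080737244
[[-9.000e-04 -9.619e-01 -2.733e-01  6.920e-02]
 [ 1.000e+00 -8.000e-04 -4.000e-04  3.000e-04]
 [ 1.000e-04 -2.733e-01  9.619e-01 -1.317e-01]
 [ 0.000e+00  0.000e+00  0.000e+00  1.000e+00]]
```

View pics/scene0.png

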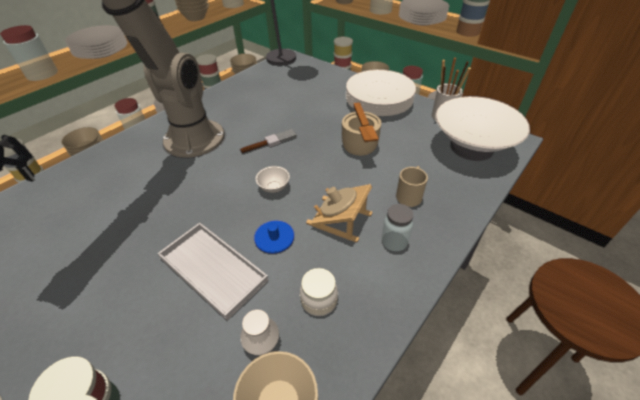

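View pics/top0.png

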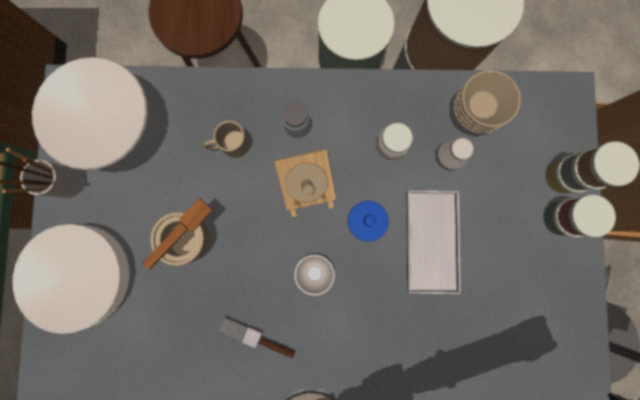

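View pics/wrist0.png

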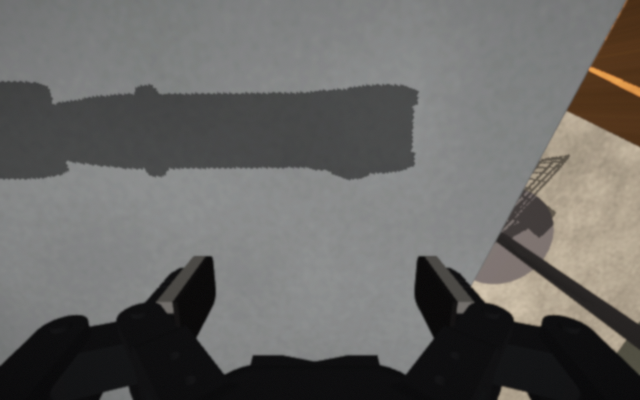

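Seen:
- The scene picture shows the crock with the paddle at (361,130), the stand with the beige lid at (340,205) and the tray at (212,267).
- In the top picture the crock and paddle are at (178,238), the lid at (305,183) and the tray at (433,242).
- Lid candidates (top): beige disc on the stand (305,183), blue disc (368,221), which is excluded, bowl (314,274).
- Paddle candidates (top): orange-brown one on the crock (178,235), scraper/knife at (257,337), which is not on the crock.

I choose the beige lid and the orange paddle, and will check both in close crops.

```bash
cat > h.py <<'E'
from bench import r
import cv2,numpy as np
def cam(n):
    s=r.state(); c=r.camera(n)
    if n=="wrist":
        from scipy.spatial.transform import Rotation as R
        T=np.eye(4);T[:3,:3]=R.from_euler('xyz',s['ee_rot'],degrees=True).as_matrix();T[:3,3]=s['eef_pos']
        c["world_from_camera"]=T@c["tool_from_camera"]
    return c
def ray(c,p):
    M=c["world_from_camera"];d=M[:3,:3]@np.array([(p[0]-c["cx"])/c["fx"],(p[1]-c["cy"])/c["fy"],1.]);return M[:3,3],d
def onz(c,p,z):
    o,d=ray(c,p);return o+d*(z-o[2])/d[2]
def px(c,P):
    M=np.linalg.inv(c["world_from_camera"]);q=M[:3,:3]@P+M[:3,3];return np.array([c["fx"]*q[0]/q[2]+c["cx"],c["fy"]*q[1]/q[2]+c["cy"]])
def tri(L):
    A=np.zeros((3,3));b=np.zeros(3)
    for c,p in L:
        o,d=ray(c,p);d=d/np.linalg.norm(d);Q=np.eye(3)-np.outer(d,d);A+=Q;b+=Q@o
    X=np.linalg.solve(A,b);return X
def crop(c,x0,y0,x1,y1,k,name):
    cv2.imwrite("pics/"+name,cv2.resize(c["color"][y0:y1,x0:x1,::-1],None,fx=k,fy=k,interpolation=cv2.INTER_CUBIC))
E
python3 - <<'E'
from h import *
t=cam("top");s=cam("scene")
a=cv2.resize(t["color"][190:280,130:230,::-1],None,fx=4,fy=4);b=cv2.resize(t["color"][140:230,265:365,::-1],None,fx=4,fy=4)
c=cv2.resize(s["color"][90:165,320:400,::-1],(400,240*400//256));d=cv2.resize(s["color"][175:250,300:380,::-1],(400,375))
cv2.imwrite("pics/crops1.png",np.hstack([a,b]));cv2.imwrite("pics/crops2.png",np.hstack([c,d]))
for n,c in(("top",t),("scene",s)):
    h=cv2.cvtColor(c["color"],cv2.COLOR_RGB2HSV)
    if n=="top": print(h[240,433],h[235,178],h[183,290],h[165,320],c["color"][235,178])
    else: print(h[118,363],h[205,330])
for n,p,z in(("crockrim",(178,238),.095),("tray",(433.5,242),.02),("lid",(306,183),.075),("bowl",(314,274),.04),("mug",(229,138),.08),("tub",(396,139),.075),("jar",(294,112),.11),("vase",(461,149),.095)):
    print(n,onz(t,p,z).round(3))
E
```

```text
[  6  22 187] [ 13 168 143] [ 18  80 157] [ 16 115 175] [143  90  49]
[ 14 176 168] [ 18  85 153]
crockrim [0.481 0.324 0.095]
tray [ 0.482 -0.303  0.02 ]
lid [0.621 0.023 0.075]
bowl [0.398 0.    0.04 ]
mug [0.729 0.215 0.08 ]
tub [ 0.734 -0.197  0.075]
jar [0.787 0.054 0.11 ]
vase [ 0.706 -0.349  0.095]
```

View pics/crops1.png

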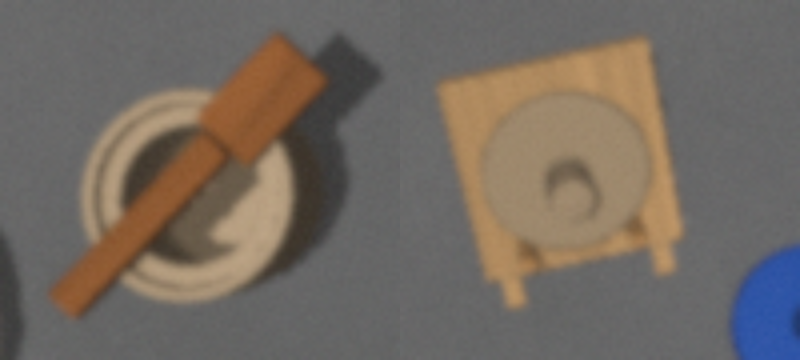

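View pics/crops2.png

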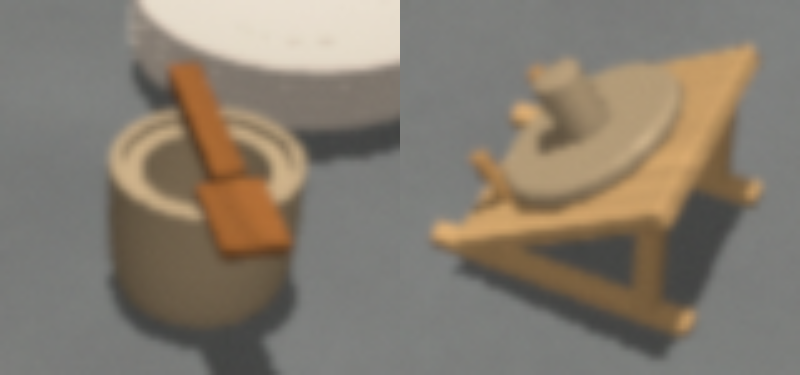

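Seen: crops1 confirms the orange paddle lies across the crock with its blade up-right (towards +x, -y). The lid is beige with a knob and sits on the stand. The blue disc is clearly separate. crops2 shows the ledge ring as a step a few mm below the rim. Next I measure coarsely from the fixed cameras.

```bash
cat >> h.py <<'E'
def big(m):
    cs,_=cv2.findContours(m.astype(np.uint8),cv2.RETR_EXTERNAL,cv2.CHAIN_APPROX_NONE);return max(cs,key=cv2.contourArea)
def paddle(c,roi=None):
    h=cv2.cvtColor(c["color"],cv2.COLOR_RGB2HSV);m=(h[...,0]<19)&(h[...,1]>130)&(h[...,2]>60)
    if roi: q=np.zeros_like(m);x0,y0,x1,y1=roi;q[y0:y1,x0:x1]=1;m&=q.astype(bool)
    return m
E
python3 - <<'E'
from h import *
t=cam("top")
m=paddle(t,(120,180,240,290));k=big(m)
P=np.array([onz(t,p,.108)[:2] for p in k[:,0,:].astype(float)],np.float32)
d,w=None,None
mu=cv2.minAreaRect(P);print("rect",mu)
bx=cv2.boxPoints(mu);print(bx.round(3))
# tray
h=cv2.cvtColor(t["color"],cv2.COLOR_RGB2HSV)
m=(h[...,2]>130);q=np.zeros_like(m);q[180:305,398:475]=1
k=big(m&q);P=np.array([onz(t,p,.022)[:2] for p in k[:,0,:].astype(float)],np.float32);print("tray",cv2.minAreaRect(P))
# crock outer from top: beige
m=(h[...,0]>9)&(h[...,0]<25)&(h[...,1]>50)&(h[...,2]>110);q=np.zeros_like(m);q[205:272,145:210]=1
k=big(m&q);print(cv2.boundingRect(k))
P=np.array([onz(t,p,.095)[:2] for p in k[:,0,:].astype(float)],np.float32);print("crock",cv2.minEnclosingCircle(P))
print(r.tip_extent)
for yaw in (-45,45,135,-135): print(yaw,r.inverse_kinematics([.48,.324,.25],[180,0,yaw]))
E
```

```text
rect ((0.48824065923690796, 0.3231414556503296), (0.0431266725063324, 0.19788135588169098), 49.016685485839844)
[[0.399 0.372]
 [0.549 0.242]
 [0.577 0.275]
 [0.428 0.404]]
tray ((0.48422354459762573, -0.3038584589958191), (0.13134175539016724, 0.26179400086402893), 89.9386978149414)
(145, 205, 65, 65)
crock ((0.4830896258354187, 0.32587185502052307), 0.1015688106417656)
0.011
-45 [ -76.35436577   31.86322211   64.53115431   82.61646429  -28.67430944
   83.34001678 -147.00953855]
45 [ -3.25657421  28.45951295 -49.49403404  79.64067438  21.48611009
  81.58230809 -97.37723901]
135 [ -5.35785361  27.32659824 -45.68638545  79.72048203  19.42644046
  80.96659212  -5.82788055]
-135 [  2.64072633  33.01328312 -61.7209619   79.42734739  28.83046151
  84.26753735  77.17616299]
```

Run:
```python
from h import *
r.reach([.505,.306,.27],[180,0,139])
c=cam("wrist");print(r.state()["clock"],r.state()["eef_pos"],r.state()["ee_rot"])
cv2.imwrite("pics/w1.png",c["color"][:,:,::-1])
np.save("w1.npy",{k:c[k] for k in c},allow_pickle=True)
m=paddle(c);k=big(m);print(cv2.contourArea(k))
P=np.array([onz(c,p,.107)[:2] for p in k[:,0,:].astype(float)],np.float32);R=cv2.minAreaRect(P);print(R)
```

```text
3.45 [0.50571172 0.30483652 0.26989957] [-1.79978810e+02  3.20949768e-02  1.38875963e+02]
6999.5
((0.4885430932044983, 0.3265714943408966), (0.04339459538459778, 0.1974361538887024), 47.944129943847656)
```

View pics/w1.png

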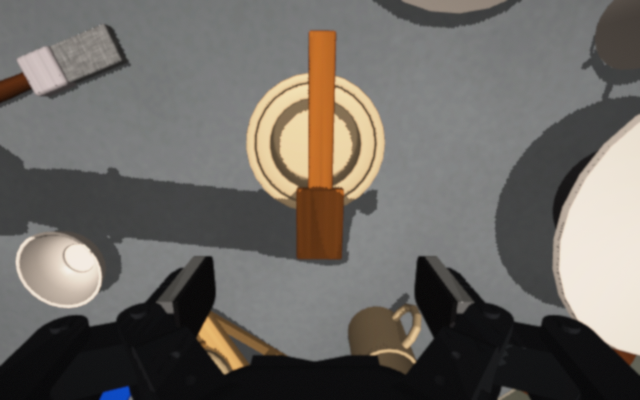

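The wrist view shows the paddle shaft running vertically at column 321 (rows 30–187) with the blade at rows 187–260. The crock rim is centred near (316,140). The paddle agrees in both views to 3 mm.

```bash
cat >> h.py <<'E'
from scipy.optimize import least_squares
def fitc(P,R0=None):
    f=(lambda v:np.hypot(P[:,0]-v[0],P[:,1]-v[1])-(R0 if R0 else v[2]))
    s=least_squares(f,[*P.mean(0),R0 or .06],loss="soft_l1",f_scale=.001);return s.x,np.sqrt(np.mean(s.fun**2)),np.median(np.abs(f(s.x)))
def rim(c,ctr,z,r0,r1,dark,skip=None,n=120):
    """radial scan: strongest intensity/saturation step about approximate centre, on plane z"""
    g=cv2.GaussianBlur(c["color"],(0,0),.8).astype(float);sig=g[...,0]-g[...,2]+.5*g.mean(2)
    out=[]
    for a in np.linspace(0,2*np.pi,n,endpoint=False):
        rr=np.arange(r0,r1,.0003);p=np.array([px(c,np.array([ctr[0]+q*np.cos(a),ctr[1]+q*np.sin(a),z])) for q in rr]).astype(np.float32)
        if p.min()<1 or p[:,0].max()>638 or p[:,1].max()>398: continue
        v=cv2.remap(sig.astype(np.float32),p[:,0].reshape(1,-1),p[:,1].reshape(1,-1),cv2.INTER_LINEAR)[0]
        k=np.gradient(v)*dark;i=np.argmin(k)
        if 2<i<len(rr)-3: out.append([ctr[0]+rr[i]*np.cos(a),ctr[1]+rr[i]*np.sin(a)])
    return np.array(out)
E
python3 - <<'E'
from h import *
c=np.load("w1.npy",allow_pickle=True).item()
P=rim(c,(.4835,.326),.095,.055,.072,1)
print("wrist outer",len(P),fitc(P),fitc(P,.063))
t=cam("top");P=rim(t,(.4835,.326),.095,.055,.072,1);print("top outer",len(P),fitc(P),fitc(P,.063))
# shaft
m=paddle(c);u=[]
for y in range(45,180,5):
    x=np.where(m[y])[0]; x=x[(x>290)&(x<350)]; u.append(onz(c,((x.min()+x.max())/2,y),.111)[:2])
u=np.array(u);d=np.linalg.svd(u-u.mean(0))[2][0];print("shaft",u.mean(0),np.degrees(np.arctan2(d[1],d[0])))
y=np.where(m[:,321])[0];print(y.min(),y.max());print("end",onz(c,(321,30.5),.111),"junction",onz(c,(321,188),.110),"bladeend",onz(c,(321,259.5),.105))
E
```

```text
wrist outer 119 (array([0.48042395, 0.32702053, 0.06253921]), np.float64(0.0027905496134549386), np.float64(0.00027446677928113367)) (array([0.4805517 , 0.32690898, 0.063     ]), np.float64(0.002721353460770227), np.float64(0.0005345375609732764))
top outer 111 (array([0.48080392, 0.32806285, 0.06280549]), np.float64(0.0030031553455503956), np.float64(0.0007230805251949302)) (array([0.48083453, 0.32804873, 0.063     ]), np.float64(0.002988868686963079), np.float64(0.0007633428534614406))
shaft [0.46054995 0.35093588] -41.509785438769036
31 258
end [0.41438819 0.39089728 0.111     ] junction [0.51048465 0.30771927 0.11      ] bladeend [0.56499039 0.26064961 0.105     ]
```

Run:
```python
from h import *
r.reach([.4925,.3231,.15],[180,0,138.5])
r.move_gripper(.5)
print(r.move_l([.4925,.3231,.104],rate=.08,until_force=6),r.state()["eef_pos"],r.state()["clock"])
r.move_gripper(0.0)
s=r.state();print(s["opening"],s["opening"]*85,s["wrist_force"],s["eef_pos"],s["clock"])
c=cam("wrist");cv2.imwrite("pics/w2.png",c["color"][:,:,::-1])
```

```text
False [0.49267344 0.32334444 0.10412773] 5.275
0.23991569903997778 20.39283441839811 [ 0.18472444 -0.86328152  1.057179  ] [0.4931016  0.32368118 0.10499715] 5.5917
```

View pics/w2.png

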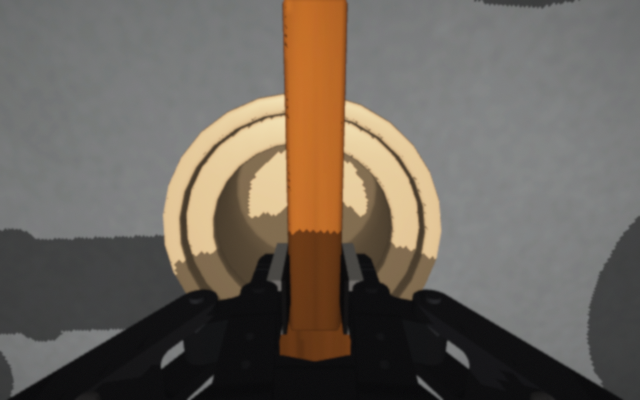

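Run:
```python
from h import *
r.move_l([.493,.3237,.25],rate=.15)
s=r.state();print(s["opening"],s["wrist_force"])
c=cam("wrist");cv2.imwrite("pics/w3.png",c["color"][:,:,::-1])
t=cam("top");P=rim(t,(.4805,.327),.095,.055,.072,1);print(fitc(P))
r.reach([.479,-.304,.2],[180,0,0])
s=r.state();print(s["opening"],s["eef_pos"],s["ee_rot"],s["clock"])
t=cam("scene");crop(t,110,180,310,340,4,"s3.png")
```

```text
0.23714124767261488 [ 0.75790282 -0.17296889 -0.96160429]
(array([0.48124627, 0.32890639, 0.06352699]), np.float64(0.00295313296413671), np.float64(0.000887836530801725))
0.23871176088121165 [ 0.48014793 -0.30230863  0.20001853] [-1.79943676e+02 -3.87603634e-02  1.83233744e-01] 9.1167
```

View pics/w3.png

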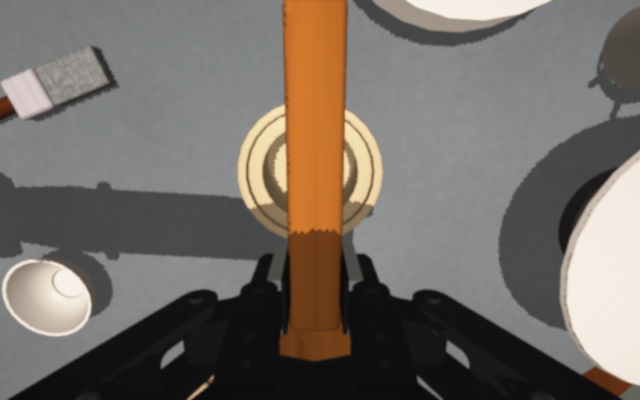

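View pics/s3.png

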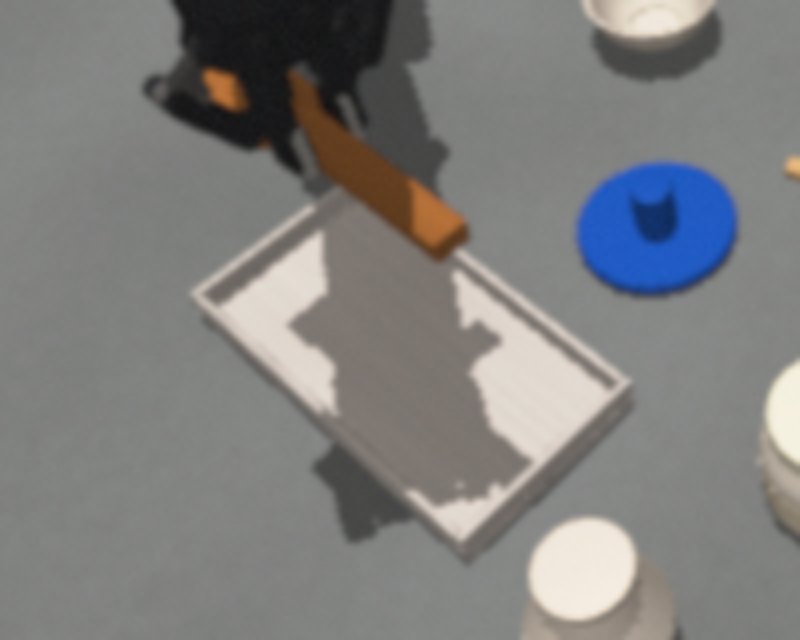

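The wrist view shows the paddle still held straight, columns 287–345. The scene crop shows it over the tray, parallel to the tray's long side. Now I lower it.

Run:
```python
from h import *
r.move_l([.479,-.304,.03],rate=.15)
print(r.move_l([.479,-.304,.0125],rate=.03,until_force=4),r.state()["eef_pos"],r.state()["wrist_force"])
r.move_gripper(.5)
r.move_l([.479,-.304,.18],rate=.2)
print(r.state()["clock"])
t=cam("top");crop(t,380,170,490,310,4,"t4.png")
s=cam("scene");crop(s,110,180,310,340,4,"s4.png")
```

```text
True [ 0.47909778 -0.30407167  0.01643377] [-0.1801086   0.73189663  3.67291933]
12.25
```

View pics/s4.png

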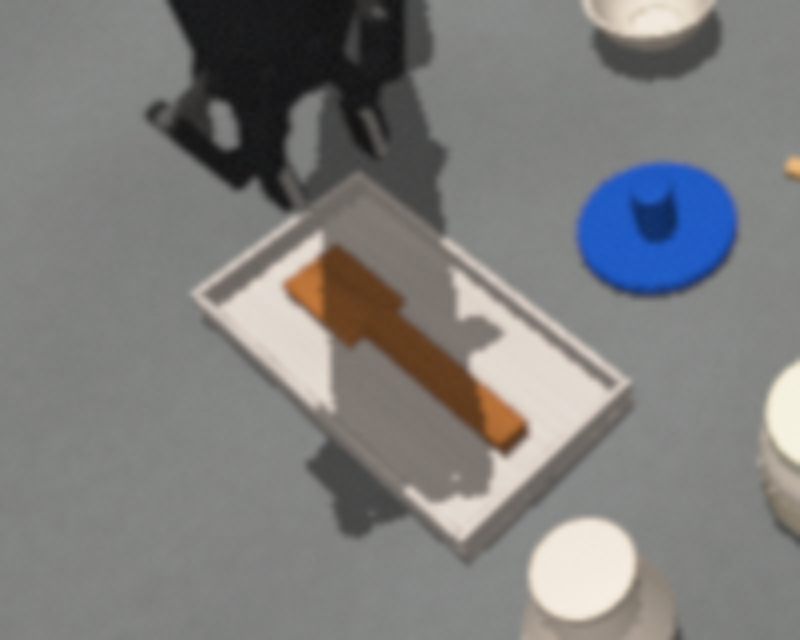

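The paddle lies flat on the tray floor, clear of the walls: blade at crop (345,295), handle end at (505,435). Next, the lid.

Run:
```python
from h import *
t=cam("top");s=cam("scene")
X=tri([(t,(308,187.3)),(s,(332.2,190))]);print("knob",X, px(t,X),px(s,X))
# stand yaw: board top corners
for z in(.10,): 
    a=onz(t,(265+(440-400)/4,140+85/4),z);b=onz(t,(265+248/4,140+38/4),z);print(a,b,np.degrees(np.arctan2((b-a)[1],(b-a)[0]))+90,np.linalg.norm(a-b))
# lid disc contour by colour
h=cv2.cvtColor(t["color"],cv2.COLOR_RGB2HSV);q=np.zeros(h.shape[:2],np.uint8);q[145:215,270:345]=1
m=((h[...,1]<98)&(h[...,1]>40)&(h[...,0]>10)&(h[...,0]<26)&(q>0)).astype(np.uint8);m=cv2.morphologyEx(m,cv2.MORPH_OPEN,np.ones((3,3)))
k=cv2.convexHull(big(m));e=cv2.fitEllipse(k);print(e)
P=onz(t,e[0],.075);print(P)
from scipy.spatial.transform import Rotation as R
for psi in(12,):
    A=np.array([-np.sin(np.radians(34))*np.cos(np.radians(psi)),-np.sin(np.radians(34))*np.sin(np.radians(psi)),np.cos(np.radians(34))])
    print(A, X-.036*A, "top-disc centre predicted px",px(t,X-.036*A),px(s,X-.036*A))
```

```text
knob [0.60573129 0.01701648 0.10362302] [308.24857084 187.56898198] [332.5327911  189.95243593]
[0.66851896 0.09796164 0.1       ] [ 0.69901351 -0.0262837   0.1       ] 13.789981000772826 0.12793288320194224
((306.0091247558594, 182.2677764892578), (39.38358688354492, 42.387611389160156), 74.30777740478516)
[0.62240183 0.02336643 0.075     ]
[-0.5469732  -0.11626274  0.82903757] [0.62542233 0.02120193 0.07377767] top-disc centre predicted px [306.92618276 181.13245366] [339.33128833 200.46538094]
```

```bash
cat >> h.py <<'E'
from scipy.spatial.transform import Rotation as Rot
def lidrot(psi,tilt=34):
    p=np.radians(psi);t=np.radians(tilt);A=np.array([-np.sin(t)*np.cos(p),-np.sin(t)*np.sin(p),np.cos(t)])
    x=np.array([-np.sin(p),np.cos(p),0]);z=-A;y=np.cross(z,x);return A,Rot.from_matrix(np.c_[x,y,z]).as_euler('xyz',degrees=True)
E
python3 - <<'E'
from h import *
A,e=lidrot(13.5);K=np.array([.6057,.017,.1036]);print(e)
r.move_gripper(1.0)
q=r.inverse_kinematics(K+.1*A,e);print(q)
r.reach([.48,-.12,.25],[180,0,80])
r.reach(K+.1*A,e)
s=r.state();print(s["eef_pos"]-K-.1*A,s["ee_rot"],s["clock"],s["joints"].round(0))
c=cam("wrist");cv2.imwrite("pics/w5.png",c["color"][:,:,::-1]);np.save("w5.npy",c,allow_pickle=True)
E
```

```text
[146.    0.  103.5]
[ 1.48364170e-02  2.39136881e+00  4.11981341e+00  1.23087035e+02
 -2.51834414e+01  2.38207292e+01  3.79418431e+01]
[ 0.0008156  -0.00143906  0.00047111] [ 1.45975362e+02 -8.26337171e-03  1.03342636e+02] 14.7583 [ 20.   3. -16. 122. -22.  23.  35.]
```

View pics/w5.png

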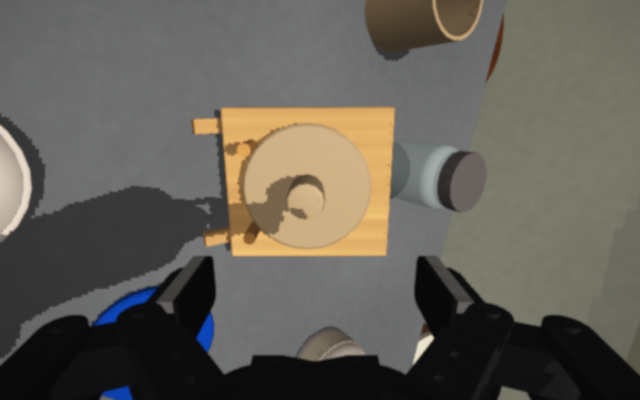

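The wrist view looks along the lid axis. Disc centred near (307,186) with radius about 63 px, knob top centre about (306,201), board square to the image. I refine the lid position from these.

Run:
```python
from h import *
c=np.load("w5.npy",allow_pickle=True).item()
A,e=lidrot(13.5);K=np.array([.6057,.017,.1036])
x=np.array([-np.sin(np.radians(13.5)),np.cos(np.radians(13.5)),0]);y=np.cross(-A,x)
def onp(p,O):
    o,d=ray(c,p);return o+d*((O-o)@A)/(d@A)
im=c["color"];g=cv2.cvtColor(im,cv2.COLOR_RGB2HSV).astype(np.float32)
L=cv2.cvtColor(im,cv2.COLOR_RGB2LAB).astype(np.float32);b=cv2.GaussianBlur(g[...,1],(0,0),1)
def scan(O,r0,r1,sig,sgn,arcs=None):
    out=[]
    for a in np.radians(np.arange(0,360,3)):
        rr=np.arange(r0,r1,.0003);P=np.array([px(c,O+q*(np.cos(a)*x+np.sin(a)*y)) for q in rr]).astype(np.float32)
        v=cv2.remap(sig,P[:,0].reshape(1,-1),P[:,1].reshape(1,-1),cv2.INTER_LINEAR)[0];k=np.gradient(v)*sgn;i=np.argmax(k)
        if 2<i<len(rr)-3: out.append([rr[i]*np.cos(a),rr[i]*np.sin(a)])
    return np.array(out)
O=K-.036*A
P=scan(O,.045,.062,b,1);f=fitc(P);print("disc",len(P),f)
v=fitc(P)[0];O2=O+v[0]*x+v[1]*y;print("disc ctr",O2, "px",px(c,O2))
V=cv2.GaussianBlur(g[...,2],(0,0),.7)
P=scan(K,.010,.018,V,-1);print("knob",len(P),fitc(P),fitc(P,.014))
crop(c,230,110,390,260,5,"w5c.png")
# board corners onto the board plane (disc base = O-.012A)
B=O-.012*A
for p in((220,107),(395,107),(388,255),(233,255)): print(p,((onp(p,B)-B)@x).round(4),((onp(p,B)-B)@y).round(4),onp(p,B).round(4))
```

```text
disc 120 (array([ 0.00158353, -0.00593001,  0.05247704]), np.float64(0.0002471549598462606), np.float64(0.0001701828281334035))
disc ctr [0.62012469 0.02209158 0.07043863] px [306.56713194 188.8643589 ]
knob 57 (array([-0.00075774, -0.00030122,  0.01452417]), np.float64(0.001661964487919504), np.float64(0.0013108325689567164)) (array([-7.19842739e-04,  9.54901722e-05,  1.40000000e-02]), np.float64(0.00173452493323574), np.float64(0.0015022445674491586))
(220, 107) 0.0662 -0.0748 [0.5561 0.0732 0.022 ]
(395, 107) 0.0658 0.0652 [0.669  0.0998 0.1003]
(388, 255) -0.0633 0.0669 [ 0.7005 -0.0253  0.1012]
(233, 255) -0.0628 -0.0734 [ 0.5873 -0.052   0.0228]
```

View pics/w5c.png

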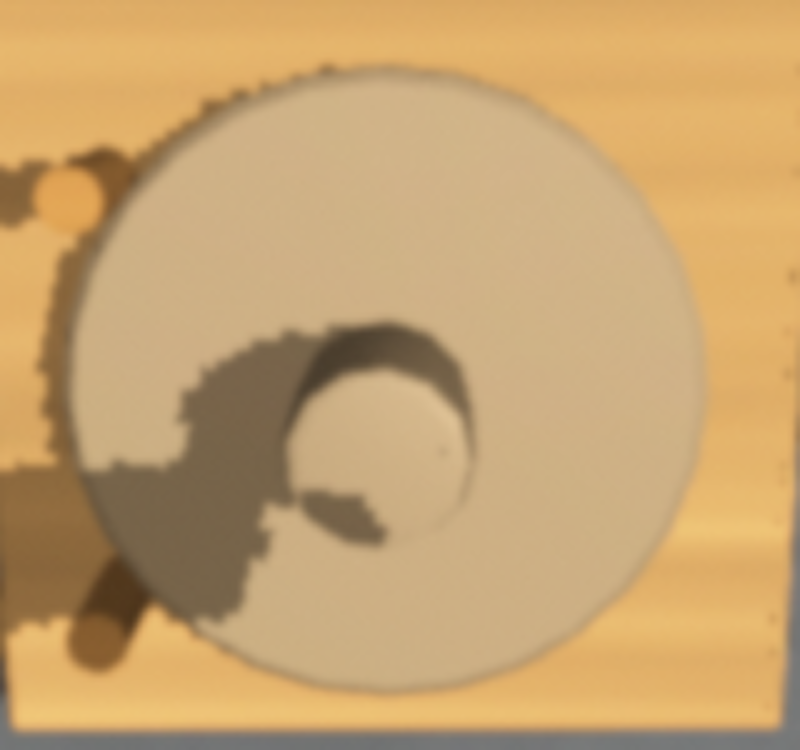

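Run:
```python
from h import *
c=np.load("w5.npy",allow_pickle=True).item()
A,e=lidrot(13.5);O2=np.array([.62012,.02209,.07044]);K2=O2+.036*A
print("knob pred",px(c,K2),"measured 305.7,201.2; K2",K2)
t=cam("scene");print("scene",px(t,K2),"top",px(cam("top"),K2))
```

```text
knob pred [305.46820659 200.9528388 ] measured 305.7,201.2; K2 [0.60054528 0.01739052 0.10028535]
scene [331.04016475 189.91134615] top [308.07966134 189.91009274]
```

The wrist prediction agrees with the knob pixel to 0.3 px. Top and scene agree within about 1 px once I read the top pixel on the knob's top face rather than its shaded side. Now I grasp the knob.

Run:
```python
from h import *
A,e=lidrot(13.5);K=np.array([.6005,.0174,.1003])
r.move_gripper(.75)
r.move_l(K+.04*A,rate=.12,rot=e); r.dwell(.15)
s=r.state();err=s["eef_pos"]-(K+.04*A);print("err",err,s["ee_rot"])
print(r.move_l(K-.022*A-err*.8,rate=.06,until_force=5)); r.dwell(.1)
s=r.state();print(s["eef_pos"]-(K-.022*A),s["wrist_force"],s["clock"])
c=cam("wrist");cv2.imwrite("pics/w6.png",c["color"][:,:,::-1])
```

```text
err [ 0.0004332  -0.00027496  0.00110644] [1.45900796e+02 5.12436686e-02 1.03479023e+02]Traceback (most recent call last):
  File "<stdin>", line 6, in <module>
bench.PlanningError: the arm cannot follow that straight line within its joint ranges
```

Run:
```python
from h import *
A,e=lidrot(13.5);K=np.array([.6005,.0174,.1003])
s=r.state();print(s["joints"].round(1),s["eef_pos"],s["clock"])
for d in(.04,.02,0,-.01,-.022):
    q=r.inverse_kinematics(K+d*A,e);print(d,None if q is None else q.round(1))
for dy in(90,-90,180):
  M=Rot.from_euler('xyz',e,degrees=True)*Rot.from_euler('z',dy,degrees=True);ee=M.as_euler('xyz',degrees=True)
  for d in(.1,.04,-.022):
    q=r.inverse_kinematics(K+d*A,ee);print(dy,d,None if q is None else q.round(1))
```

```text
[ 17.8  11.1 -16.9 122.7 -21.9  14.7  35.2] [0.5791835  0.0119034  0.13456794] 16.0583
0.04 [ 17.8  11.2 -16.9 122.7 -21.9  14.6  35.2]
0.02 [ 16.7  14.  -16.6 122.3 -21.8  12.2  35.2]
0 [  0.9  15.9   0.8 122.2 -44.7  12.3  56.6]
-0.01 [  0.8  17.3   0.8 121.9 -48.   11.5  59.9]
-0.022 [ -8.2  19.1  11.2 121.7 -62.6  13.4  73.2]
90 0.1 [  1.6   2.1   2.5 123.9 -25.5  23.3 -51.7]
90 0.04 [ -2.2  10.3   5.2 123.4 -37.   16.6 -40.9]
90 -0.022 [-17.   19.7  21.7 122.  -69.6  16.5 -10.9]
-90 0.1 [ 44.    4.3 -41.3 122.7 -17.7  22.3 121.6]
-90 0.04 [ 36.2  13.7 -37.9 122.2  -0.   13.9 105.1]
-90 -0.022 [ 43.1  28.4 -51.8 120.   63.4  15.1  46.7]
180 0.1 [ -59.3    1.4   65.6  125.5  -30.3   24.4 -136.1]
180 0.04 [ 52.1  19.  -57.6 121.8  30.3  16.  167.4]
180 -0.022 [ 39.1  26.2 -46.2 120.1  55.7  12.3 143.1]
```

The wrist joint (j6) runs into its lower limit with this elbow position. I back off and swing the elbow so j6 has more room.

Run:
```python
from h import *
A,e=lidrot(13.5);K=np.array([.6005,.0174,.1003])
r.move_l(K+.13*A,rate=.2)
q0=r.state()["joints"];print(q0.round(1))
r.move_joints([-17,2,21.7,123,-50,26,66])
s=r.state();print("dev",s["eef_pos"]-(K+.13*A),s["ee_rot"])
for d in(.13,.1,.04,0,-.022):
    q=r.inverse_kinematics(K+d*A,e);print(d,None if q is None else q.round(1))
r.reach(K+.1*A,e);s=r.state();print(s["joints"].round(1),s["clock"])
for d in(.04,0,-.022):
    q=r.inverse_kinematics(K+d*A,e);print(d,None if q is None else q.round(1))
```

```text
[ 21.3  -1.3 -16.1 123.2 -23.6  27.4  36.7]
dev [0.04378276 0.05604713 0.00883488] [138.74009229  -2.29996095 112.27829086]
0.13 [-19.2  -2.7  23.5 124.4 -20.   26.9  33.4]
0.1 [-18.6   1.6  23.2 124.6 -27.2  23.6  40.1]
0.04 [-17.6  10.5  22.5 124.  -46.1  18.7  57.5]
0 [-15.7  16.4  20.3 122.8 -60.2  16.5  70.5]
-0.022 [-14.5  19.5  18.7 121.9 -67.9  15.5  77.6]
[-18.4   1.6  23.1 124.6 -27.3  23.6  40.2] 17.9167
0.04 [-16.2  10.5  20.9 123.9 -45.3  18.4  56.7]
0 [-12.9  16.2  16.9 122.7 -58.   15.7  68.6]
-0.022 [-10.7  19.2  14.1 121.8 -64.8  14.2  75. ]
```

Run:
```python
from h import *
A,e=lidrot(13.5);K=np.array([.6005,.0174,.1003])
r.move_l(K+.04*A,rate=.12,rot=e); r.dwell(.15)
s=r.state();err=s["eef_pos"]-(K+.04*A);print("err",err,s["ee_rot"])
print(r.move_l(K-.022*A-err*.8,rate=.06,until_force=5)); r.dwell(.1)
s=r.state();print(s["eef_pos"]-(K-.022*A),s["wrist_force"],s["clock"],s["joints"].round(1))
c=cam("wrist");cv2.imwrite("pics/w6.png",c["color"][:,:,::-1]);np.save("w6.npy",c,allow_pickle=True)
```

```text
err [ 0.00036997 -0.00016716  0.0010556 ] [1.45897846e+02 1.45693283e-02 1.03489811e+02]
False
[-2.00017960e-04  7.87508037e-05 -4.35660975e-04] [-0.41702792  0.46169424 -0.75863553] 20.0083 [ -6.9  19.    9.7 121.7 -61.9  12.9  72.6]
```

View pics/w6.png

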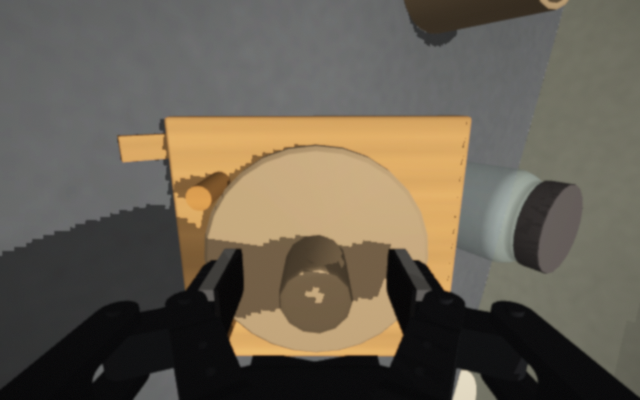

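The knob at (315,297) lies midway between the pads (columns 243 and 387). I close and lift square to the board.

Run:
```python
from h import *
A,e=lidrot(13.5);K=np.array([.6005,.0174,.1003])
c=np.load("w6.npy",allow_pickle=True).item();print("pred knob",px(c,K))
r.move_gripper(0.0)
s=r.state();print(s["opening"]*85,s["wrist_force"],s["eef_pos"]-(K-.022*A),s["ee_rot"])
r.move_l(s["eef_pos"]+.02*A,rate=.05)
print(r.state()["wrist_force"],r.state()["opening"]*85)
r.move_l(s["eef_pos"]+.11*A,rate=.15)
s=r.state();print(s["wrist_force"],s["opening"]*85,s["clock"],s["joints"].round(1))
c=cam("wrist");cv2.imwrite("pics/w7.png",c["color"][:,:,::-1])
for yaw in(90,100,110,124,140):
    for z in(.25,.17): q=r.inverse_kinematics([.4805,.327,z],[180,0,yaw]);print(yaw,z,None if q is None else q.round(0))
```

```text
pred knob [316.19504124 300.51063574]
26.30073086009068 [-3.27344097  0.65677139  4.63510563] [ 1.00363240e-04  2.17403850e-04 -7.37666321e-05] [1.45923951e+02 3.49934119e-03 1.03504469e+02]
[ 0.59673902 -0.71721289  0.03106912] 26.50651952954574
[-0.28918016  0.61807204 -4.11772528] 26.666106378615044 21.7917 [-21.9   3.5  26.8 124.8 -31.2  22.5  43.8]
90 0.25 [-49.  22.  18.  81.  -7.  78. -30.]
90 0.17 [-48.  25.  18.  89.  -8.  68. -30.]
100 0.25 [-47.  22.  15.  81.  -6.  78. -21.]
100 0.17 [-46.  24.  13.  88.  -6.  68. -21.]
110 0.25 [-47.  22.  15.  81.  -6.  78. -11.]
110 0.17 [-45.  24.  13.  88.  -6.  68. -11.]
124 0.25 [-47.  22.  16.  81.  -6.  78.   3.]
124 0.17 [-46.  24.  15.  88.  -6.  68.   3.]
140 0.25 [-49.  22.  18.  81.  -7.  78.  20.]
140 0.17 [-48.  25.  16.  88.  -7.  68.  20.]
```

View pics/w7.png

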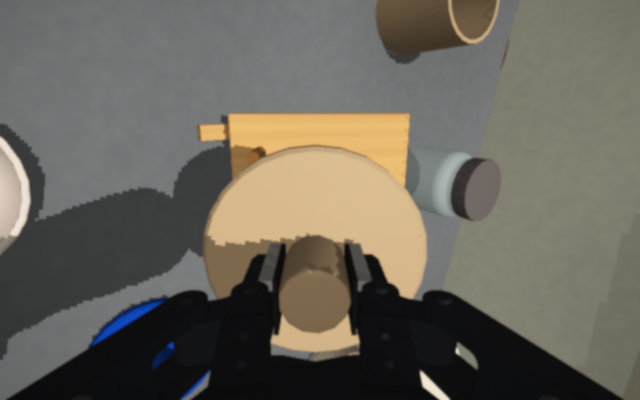

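The lid is held: opening 26.5 mm, and the wrist force fell by about 4 N, which fits its weight. I move it level beside the crock and measure both the held lid and the open mouth in one wrist view.

Run:
```python
from h import *
r.reach([.50,.14,.30],[180,0,118])
u=np.array([np.cos(np.radians(139)),np.sin(np.radians(139))])
p=np.array([.4805,.327])-.10*u
r.reach([*p,.24],[180,0,139]);r.dwell(.2)
s=r.state();print(s["eef_pos"],s["ee_rot"],s["wrist_force"],s["opening"]*85,s["clock"])
c=cam("wrist");cv2.imwrite("pics/w8.png",c["color"][:,:,::-1]);np.save("w8.npy",c,allow_pickle=True)
s=cam("scene");np.save("s8.npy",s,allow_pickle=True);crop(s,290,40,450,190,5,"s8.png")
```

```text
[0.55669615 0.25935078 0.24109135] [1.79925464e+02 7.00274640e-02 1.38807720e+02] [-0.32115733  0.35536223 -2.90168234] 26.325883602478243 23.6667
```

View pics/w8.png

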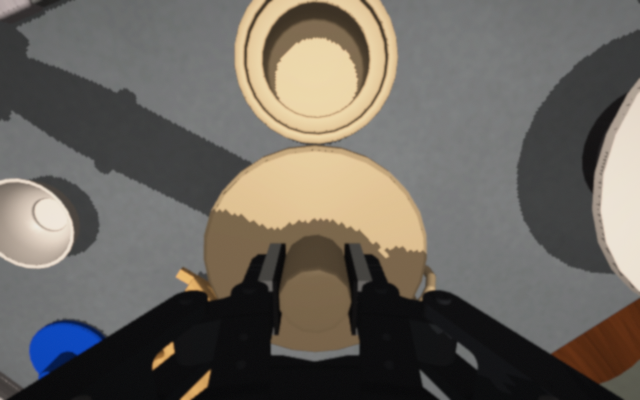

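View pics/s8.png

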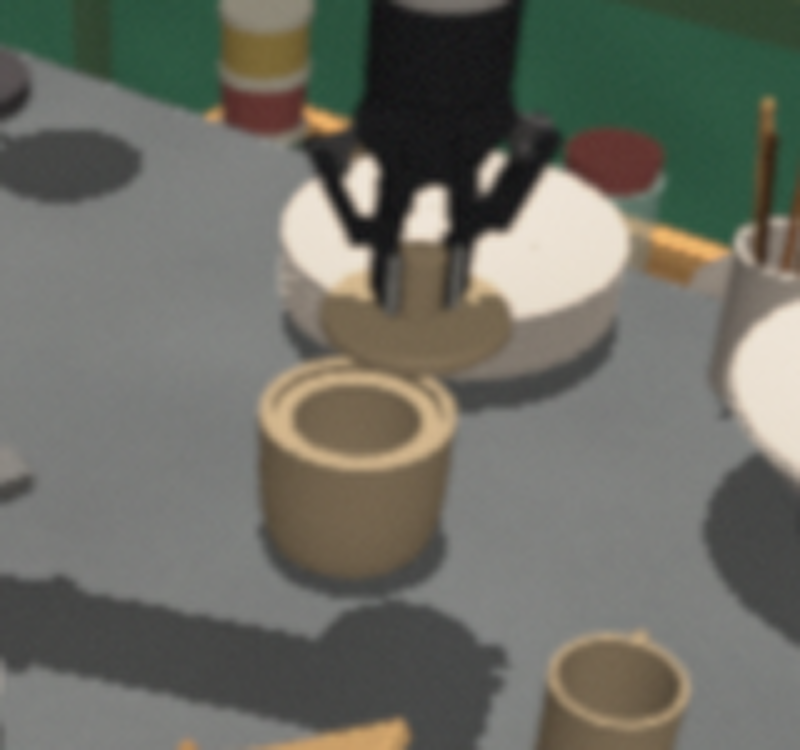

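The wrist view shows the open crock centred near (316,57) with its ledge ring visible, and the held lid as a full, level-looking disc centred about (316,250).

Run:
```python
from h import *
c=np.load("w8.npy",allow_pickle=True).item()
tcp=np.array([.55669615,.25935078,.24109135])
def tool(v): # world xy offset -> tool x,y
    a=np.radians(138.8);return np.array([v[0]*np.cos(a)+v[1]*np.sin(a), v[0]*np.sin(a)-v[1]*np.cos(a)])
P=rim(c,(.4805,.327),.095,.056,.070,1);f=fitc(P);print("crock outer",len(P),f,fitc(P,.063))
for z in(.095,): 
  P2=rim(c,f[0][:2],z,.050,.0585,1);print("inner mouth edge",len(P2),fitc(P2))
for dz in(.012,.014,.016):
  z=tcp[2]-dz;P=rim(c,tcp[:2],z,.047,.060,1)
  # keep points in visible part
  q=np.array([px(c,np.array([*p,z])) for p in P]);k=(q[:,1]<255);g=fitc(P[k]);g2=fitc(P[k],.053)
  print(dz,k.sum(),g,"off tool",tool(g[0][:2]-tcp[:2])*1e3,"R53",tool(g2[0][:2]-tcp[:2])*1e3)
print(px(c,tcp+[0,0,.022]))
```

```text
crock outer 84 (array([0.48038316, 0.32707772, 0.06226025]), np.float64(0.0002282774201482995), np.float64(0.0001558955188856112)) (array([0.47980797, 0.32757807, 0.063     ]), np.float64(0.0006362233714453014), np.float64(0.000380857993401984))
inner mouth edge 89 (array([0.48059689, 0.32682862, 0.05274386]), np.float64(0.00018649777641041335), np.float64(0.0001163380542193379))
0.012 58 (array([0.55552431, 0.25997845, 0.05165696]), np.float64(0.00016435769761580972), np.float64(8.951642662006348e-05)) off tool [ 1.29514733 -0.2996085 ] R53 [-0.39607831 -0.33579888]
0.014 59 (array([0.55626246, 0.25934599, 0.05238797]), np.float64(0.00016407780423387038), np.float64(0.0001265276559555134)) off tool [ 0.32315707 -0.28926936] R53 [-0.45264248 -0.31995087]
0.016 60 (array([0.55695546, 0.25877385, 0.05307689]), np.float64(0.00018287123191769079), np.float64(0.00010776478931120298)) off tool [-0.57512409 -0.26328838] R53 [-0.47766548 -0.26389541]
[315.76911578 300.63171421]
```

Run:
```python
from h import *
C=np.array([.4804,.3270]);e=[180,0,139]
a=np.radians(139);off=np.array([0,-.0003]) # lid in tool frame
w=np.array([off[0]*np.cos(a)+off[1]*np.sin(a),off[0]*np.sin(a)-off[1]*np.cos(a)])
T=C-w;print(T)
r.move_l([*T,.24],rate=.15,rot=e)
r.move_l([*T,.15],rate=.12);r.dwell(.2)
s=r.state();err=s["eef_pos"]-[*T,.15];print(err,s["ee_rot"])
r.move_l(np.array([*T,.136])-err,rate=.05,rot=np.array(e));r.dwell(.25)
s=r.state();print(s["eef_pos"]-[*T,.136],s["ee_rot"],s["wrist_force"],s["ft_torque"],s["clock"])
c=cam("scene");np.save("s9.npy",c,allow_pickle=True);crop(c,310,60,410,160,6,"s9.png")
c=cam("wrist");np.save("w9.npy",c,allow_pickle=True);cv2.imwrite("pics/w9.png",c["color"][:,:,::-1])
c=cam("top");crop(c,120,180,240,290,5,"t9.png")
```

```text
[0.48059682 0.32722641]
[0.00060722 0.00037561 0.00100993] [1.79884309e+02 2.22511291e-02 1.39000039e+02]
[-0.00037358 -0.00023734 -0.00069877] [1.79961016e+02 9.89692523e-03 1.38998174e+02] [-0.13449308  0.37485873 -2.60268748] [-0.03842565 -0.02017702  0.00786576] 26.3833
```

View pics/s9.png

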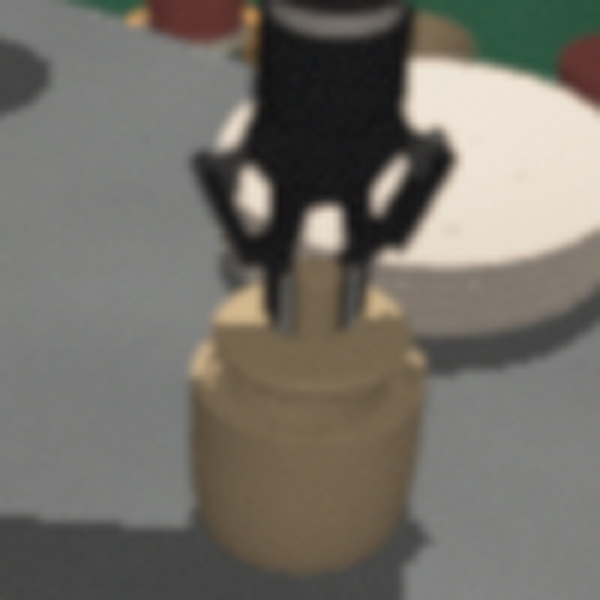

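View pics/w9.png

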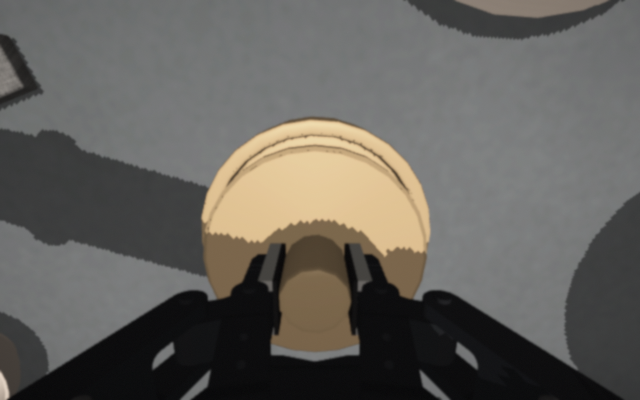

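Scene crop: the lid (columns 212–410) is centred over the crock (192–427) to within about 0.5 mm. The wrist view shows an even crescent of rim. I check the centring with an arc fit in this view and then descend slowly.

Run:
```python
from h import *
c=np.load("w9.npy",allow_pickle=True).item()
P=rim(c,(.4804,.327),.095,.056,.070,1);q=np.array([px(c,np.array([*p,.095])) for p in P]);k=q[:,1]<205;print("rim arc",k.sum(),fitc(P[k],.0625))
T=np.array([.4806,.3272]);s0=r.state();f0=s0["wrist_force"]
cmd0=np.array([*T,.134])
hit=r.move_l([T[0],T[1],.100],rate=.015,until_force=3)
s=r.state();print(hit,s["eef_pos"],s["ee_rot"],s["wrist_force"]-f0,s["ft_torque"]-s0["ft_torque"],s["clock"])
```

```text
rim arc 48 (array([0.4802216 , 0.32694583, 0.0625    ]), np.float64(0.00020277369384810452), np.float64(0.00010386590077736055))
True [0.48031732 0.32712868 0.11353459] [-1.79991458e+02 -4.49359692e-03  1.39008089e+02] [0.58345573 0.35304062 8.87422492] [ 0.00180664  0.04607395 -0.03219427] 27.9333
```

Run:
```python
from h import *
r.dwell(.3)
s=r.state();print(s["eef_pos"],s["wrist_force"],s["ft_torque"],s["clock"])
c=cam("scene");crop(c,310,60,410,160,6,"s10.png")
c=cam("wrist");cv2.imwrite("pics/w10.png",c["color"][:,:,::-1])
```

```text
[0.48033074 0.32713748 0.1135117 ] [-0.0193441   0.65678247  5.98027941] [-0.01114635 -0.0504752  -0.02956689] 28.2333
```

View pics/s10.png

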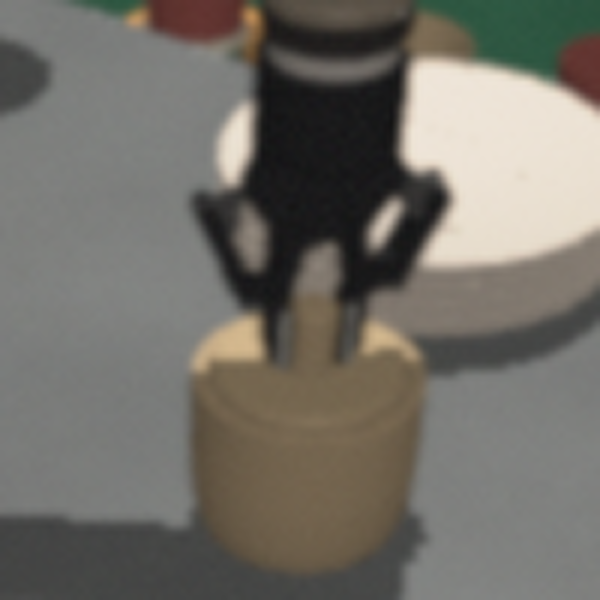

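View pics/w10.png

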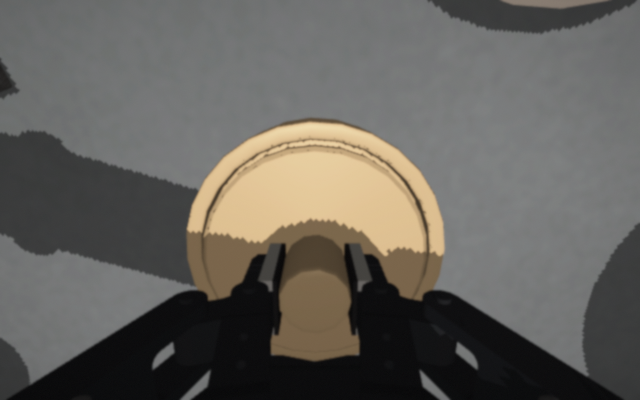

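The lid sits inside the mouth with an even gap, and contact came 7.5 mm below the rim plane, within the ledge's range. Steady push is 6 N, so I raise it gently to about 10 N.

Run:
```python
from h import *
p=r.state()["eef_pos"]
print(r.move_l([p[0],p[1],p[2]-.004],rate=.004,until_force=3))
for i in range(4):
    s=r.state();print(s["eef_pos"].round(5),s["wrist_force"].round(2),s["ft_torque"].round(3),s["clock"]);r.dwell(.15)
```

```text
True
[0.48037 0.32713 0.11353] [-0.48 -0.19  3.44] [-0.018  0.026  0.014] 28.625
[0.48036 0.32711 0.11351] [0.04 0.18 4.72] [-0.083  0.009 -0.079] 28.775
[0.48034 0.32712 0.11351] [-0.33 -1.76  4.71] [-0.06   0.011 -0.037] 28.925
[0.48034 0.3271  0.11349] [0.13 0.24 6.21] [-0.106 -0.028 -0.015] 29.075
```

Run:
```python
from h import *
p=np.array([.48035,.32712,.1135])
for d in np.arange(.0004,.004,.0003):
    r.move_l([p[0],p[1],p[2]-d],rate=.006)
    f=[]
    for i in range(4): r.dwell(.03);f.append(r.state()["wrist_force"][2])
    print(round(d,4),np.round(f,1),r.state()["clock"])
    if np.mean(f)>8.7: break
f=[]
for i in range(12): r.dwell(.07);f.append(r.state()["wrist_force"])
f=np.array(f);print(f.mean(0),f[:,2].round(1),r.state()["eef_pos"],r.state()["ft_torque"])
```

```text
0.0004 [6.4 6.  6.3 6.5] 29.6667
0.0007 [6.  7.5 7.3 7.1] 30.05
0.001 [8.  7.9 8.7 8.4] 30.4333
0.0013 [9.4 9.2 9.1 9.7] 30.8167
[-2.55452889 -1.53644581  9.51296667] [ 9.2 10.4  9.4  9.9  9.2  9.6  9.5  9.   9.3  9.5  9.5  9.7] [0.48035809 0.32717635 0.11348333] [-0.38451717  0.44378282  0.00662899]
```

About 9.5 N held steadily for 0.8 s with no further sinking. I ease off, release and retreat straight up.

Run:
```python
from h import *
p=np.array([.48035,.32712,.1135])
r.move_l([p[0],p[1],p[2]+.0006],rate=.006);r.dwell(.1)
s=r.state();print(s["wrist_force"],s["eef_pos"],s["clock"])
r.move_gripper(.6);r.dwell(.1)
s=r.state();print(s["wrist_force"],s["opening"],s["eef_pos"])
r.move_l([p[0],p[1],.17],rate=.06)
u=np.array([np.cos(np.radians(139)),np.sin(np.radians(139))])
q=p[:2]-.06*u
r.move_l([*q,.27],rate=.15);r.dwell(.15)
s=r.state();print(s["wrist_force"],s["clock"])
c=cam("wrist");cv2.imwrite("pics/w11.png",c["color"][:,:,::-1])
P=rim(c,(.4804,.327),.095,.057,.070,1);print("crock",fitc(P))
c=cam("scene");crop(c,310,60,410,160,6,"s11.png");cv2.imwrite("pics/s11full.png",c["color"][:,:,::-1])
```

```text
[ 0.44803723  0.994114   -1.92458989] [0.48028855 0.32706363 0.11355389] 32.1833
[-0.6671195  -0.05742502  0.02006058] 0.6028149561977809 [0.48026798 0.32706214 0.11411437]
[ 0.09631748 -0.43131711 -0.5278209 ] 34.8
crock (array([0.48028698, 0.32714778, 0.06239916]), np.float64(0.0002525236820414662), np.float64(0.00016258723752290635))
```

View pics/w11.png

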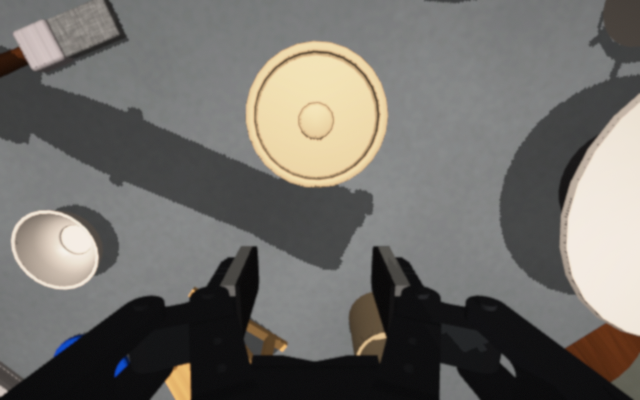

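View pics/s11full.png

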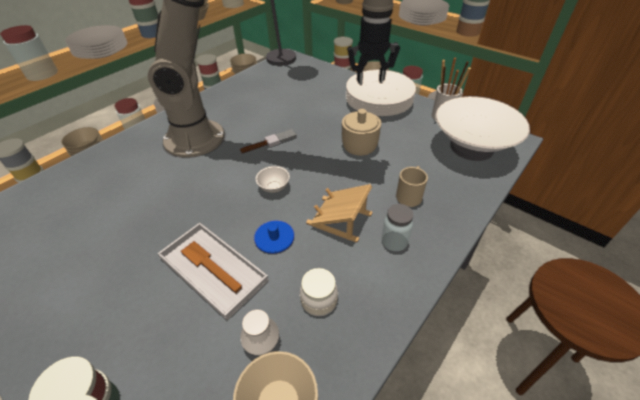

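View pics/s11.png

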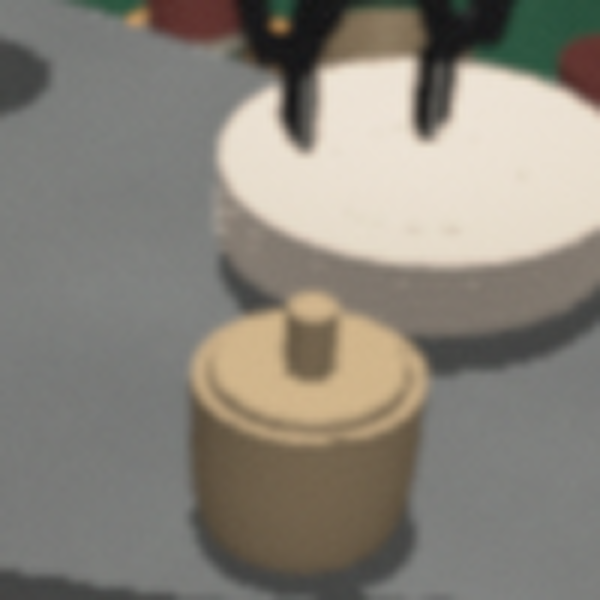

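The lid lies level in the mouth with an even dark gap (wrist image, centre (316,114)). The crock is within 0.2 mm of its earlier position. The paddle is in the tray at (212,267), the bystanders are unmoved, and the gripper touches nothing.

```bash
python3 - -c <<'E'
from bench import r
r.job_done();print(r.state()["clock"])
E
```

```text
the job is handed in; nothing more can be done
the job is handed in; nothing more can be done
```

The crock is closed and the job is handed in, at about 35 s on the robot's clock. I laid the paddle flat in the tool tray and let go, then took the lid by its knob and lowered it until it met the ledge. I pressed at about 9.5 N for 0.8 s, eased off and released it.

**Last checks:**
- **Lid:** contact came 7.5 mm below the rim, within the 3–14 mm range. It sank no further under the press, and the gap looks level and even all round in the wrist and scene views.
- **Crock:** it moved less than about 0.2 mm between the measurements before and after.
- **Paddle and other pottery:** the paddle lies flat in the tray. The bystanders look unmoved by eye; I did not measure them.

**What disagreed or went wrong:**
- My first knob position was about 6 mm off, because I read the top picture on the knob's shaded side. The wrist view corrected it before the grasp.
- The first approach to the lid was refused at a wrist-joint limit, so I backed off and swung the elbow.
- The 3 N contact stop overshot to about 9 N for an instant, then settled to 6 N.
- My first try at raising the press stopped early, when the force dropped instead of rising; I then raised it in small steps.
- Just before release the arm was lifting very slightly, about 2 N, less than the lid's weight. The lid was still on the ledge and did not drop.

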